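# Tool box up onto the carving board

### The arm

A 6-joint arm with a two-finger parallel gripper is mounted at the origin on the work surface. World frame = base frame: x ahead of the robot, y to its left, z up, the work surface at z = 0. Lengths are in m, angles in rad, forces in N, time in s.
With the tool pointing down it reaches from about 0.35 to 0.875 m from the base axis. Payload 4.2 kg.
Tool frame: the origin (TCP) lies between the finger pads; the fingertips stand 19 mm ahead of it and the grasp point (between the pads) is the TCP; x points along the fingers, y is the direction in which the jaws open and shut, and the axes are right-handed (so a half turn about x gives the same grasp; the last joint's range is limited). The gripper opens to 85 mm and grips with 20 to 120 N. Pads are 22 mm wide; open, the fingers measure 114 mm over their backs; the gripper's body (76 mm by 85 mm) begins 54 mm behind the grasp point. The pads swing forward as they close: fully open they stand 13 mm farther back than shut.
Start: joints at [-0.966, 0.385, 0.008, 0, -1.194, -0.259], TCP at [0.212, -0.588, 0.25] pointing down, gripper open.
Joint ranges: [-3.14, 3.14], [-1.21, 2.06], [-1.07, 1.41], [-3.16, 2.05], [-2.99, -0.16], [-3.1, 3.1]. Speed limits (rad/s): [2.79, 2.79, 3.14, 3.14, 3.14, 3.14].

### API

Orientations are given as a unit quaternion [x, y, z, w].
In Python, from station import env gives the robot as it stands.
- The arm moves only by the tool step_arm, never from a script. Its argument "series" is a list of rows, each an object of numbers: "fingers": the opening in per cent of the stroke, from 0 (shut) to 100 (fully open); "x", "y", "z": the shift along the tool's x, y, z in m; "yaw": the turn about the tool's x in rad. In form: [{"fingers": .., "x": .., "y": .., "z": .., "yaw": ..}, ...]. A call has 1 to 12 rows; each row shifts and turns the commanded pose from where the row before left it, along the tool's axes as they then stand; what a row does not reach is not made up. A row lasts 1/8 s, in which the tool goes at most 62.5 mm and 10.7 degrees, less where a joint would pass 70% of its speed; a pose out of reach is approached as far as the arm can. A call is refused whole if a number of a shift passes 0.0625 or a number of a turn 0.188, either way. A call with a gripper value outside its range is refused whole. The fingers move at their own pace and stop on an object; the grip force is fixed at half the most. Time passes only in rows, so rows that do not move let the fingers close. It gives the time, the measured TCP pose, the force and the opening at its end, in the units of the state.
- env.observe(): the state, without advancing time (a new reading comes with each control period).
- env.snapshot(name): name is "scene" or "top" or "wrist"; returns a dict with "frame" (400x640x3 uint8, red, green, blue), "range_z" (400x640 float32, m along the optical axis (not along the pixel's ray), 0 where there is no reading), "fx", "fy", "cx", "cy" (pixels), "dist_coeffs" ([k1, k2, p1, p2, k3] as OpenCV has them; the pictures are not rectified), "pose" (4x4, takes a point from camera to world coordinates); the wrist camera has in their place "mount" (4x4, takes a point from camera to tool coordinates, whose origin is the TCP and whose axes are the tool frame's). Camera axes: x right, y up, looking along -z (the intrinsics and any distortion apply to the point x, -y, -z); pixel columns grow to the right and rows downward; lengths in m; the calibration is good to about 2 mm. A picture is of the moment at which its call begins: read the wrist's pose just before it.
- env.sign_off(): hands the job in, once; it reports no verdict.
The state is a dict: "time_s": time; "q": joint angles; "joint_velocities": joint speeds; "tau": joint torques, N m; "position": TCP position; "ee_rot": TCP orientation; "force": force on the tool from outside, world axes, zero at the start; "wrist_torque": the same for the moment, N m; "opening": finger opening in m.
Only numpy, scipy, OpenCV 4.12 (cv2) and the standard library are available. Lean on these libraries where they do the work, as an engineer would, in place of code of your own. Each camera call takes 0.05 s, during which the arm holds its last target. There are 200 camera calls.

### The job

Move the lidded tool box from the bench up onto the carving board: take it by its grip block, lift only the leading end (the end with the block) over the board's front edge so that it leans on the board with its other end still on the bench, then push it from behind until it lies flat and wholly on the board, square and close against the rear fence. Slide it up rather than carrying it, do not tip it steeply, reach in slantwise under the light bar without striking it, and leave the other things where they are.

Things in the scene. Friction and masses are not known exactly. Their poses are not given: they have to be found in the camera images.
- box: Closed dark wooden tool box, 150 long (x) x 120 wide (y) x 45 high (z) mm, 0.45 to 0.9 kg, loose, at first on the bench before the board. Origin: centre of its underside; x points to its leading end (facing the board), z up. A fixed pale grip block, 40 (x) x 22 (y) x 40 (z) mm, stands on the lid, its centre 50 mm ahead of the origin, from 45 to 85 mm above the underside.
- box_grip (a point): Point in the grip block to pinch at, across its 22 mm width (along the box's y): 50 mm ahead of the box's origin, on its middle line, 72 mm above the underside (13 mm below the block's top, 27 mm above the lid). Axes as the box.
- box_lead (a point): Middle of the box's bottom leading edge (75 mm ahead of its origin). Axes as the box.
- box_trail (a point): Middle of the box's bottom trailing edge (75 mm behind its origin). Axes as the box.
- board: Fixed plywood board on the bench, 214 deep (x) x 320 wide (y) x 18 thick mm; its front edge is an upright step 18 mm high. Origin: middle of the front edge at bench height; x towards the fence, y along the edge, z up. Wooden fence at the rear: front face at x = 182 mm, 45 mm above the board's top (cut back 12 mm beyond y = +110 mm).
- board_edge (a point): Middle of the board's front edge on its top face, 18 mm above the bench. Axes as the board.
- lamp: Fixed light bar over the board's front edge; origin and axes as the board. Bar: x -10 to +35 mm, 400 mm long (y), underside 239, top 262 mm above the bench, on two 14 mm posts at x = 12.5, y = -190 and +190 mm, feet 50 mm across. An upright tool strikes it when the box's leading end is on the board; one leaning back some 35 degrees, tips forward, fits below.
- chisel: Bystander: carving chisel 196 mm long, 20 mm thick, lying on the bench. Origin on its underside, 90 mm from the handle's end; x towards the blade.
- clamp: Bystander: red C-clamp lying on the bench, about 120 x 110 x 22 mm, origin at its middle on the underside.
- blank: Bystander: part-carved wooden knob blank, 52 mm diameter, 60 mm tall, standing on the board near one end. Origin: centre of its foot.
- jar: Bystander: small amber glass jar, 56 mm diameter, 70 mm tall, standing on the bench. Origin: centre of its foot.
Mind the look-alikes: they are no part of the job. There is more than one size of the box; the job needs the smallest.

How it is judged:
On the way:
1. the leading bottom edge is over the board (at least 12 mm past its front edge) and the box leans on the board, while the trailing bottom edge is still on the bench (x of box_lead in the frame of board_edge above 0.012 m and z of box_lead in the frame of board_edge above -0.002 m and height (world z) of box_trail below 0.008 m and contact force between box and board above 0.3 N), for 0.2 s.
At the end, for the whole second after the job is handed in: The box lies flat (within 1.7 degrees) on the board's top, wholly on the board, square to the fence within about 4.5 degrees, with the middle of its leading edge within 8 mm of the fence, at rest (x of box_lead in the frame of board_edge above 0.174 m and x of box_trail in the frame of board_edge above 0 m and y of box in the frame of board_edge between -0.1 and 0.1 m and angle between the x axis of box and the x axis of board, either way round below 0.08 rad and angle between box's own z axis and vertical below 0.03 rad and z of box in the frame of board_edge between -0.003 and 0.004 m and linear speed of box below 0.02 m/s); the robot touches nothing.
It fails at once if the box is tipped more than 26 degrees (angle between box's own z axis and vertical above 0.45 rad).
It fails at once if the box is carried: its trailing edge rises more than 22 mm above the board's top (height (world z) of box_trail above 0.04 m).
It fails at once if the arm or gripper strikes the light bar (more than 3 N) (contact force between any of the arm, the fingers and lamp above 3 N).
It fails at once if a bystander (chisel, clamp, blank or jar) is moved more than 20 mm (distance of any of chisel, clamp, blank, jar from where it was at the start of the episode above 0.02 m).
It also fails if it takes over 54 s, if anything falls off the work surface, if the arm or the gripper's body presses on something with over 40 N, if the wrist force passes 120 N, or if a joint passes its speed limit or range.

## Working session

There is one attempt and no reset: what is moved stays moved. The work goes in short steps, Python scripts to look and compute and a tool call to move; the robot and the scene stay as the last step left them, time stands still between calls to the robot, and variables do not carry over. Pictures are saved under pics/ and viewed, about 8 in all and at most 12, crops included, and the job is handed in when it is done.

Besides the shell and the picture viewer there is one more tool, called after ">>>" by a JSON object that holds its "fn" and its "kwargs". step_arm: Moves the arm, as the interface text tells. Its arguments: {"type":"object","properties":{"series":{"type":"array"}},"required":["series"]}

```bash
ls; mkdir -p pics; cat > h.py <<'E'
import numpy as np,cv2
from station import env
def snap(n):
    s=env.snapshot(n); cv2.imwrite  # frame rgb
    return s
def save(s,name,crop=None,scale=1):
    f=s["frame"][:,:,::-1]
    if crop: u0,v0,u1,v1=crop; f=f[v0:v1,u0:u1]
    cv2.imwrite("pics/"+name,cv2.resize(f,None,fx=scale,fy=scale,interpolation=cv2.INTER_CUBIC))
def pts(s,uv,pose=None):
    """depth -> world points"""
    uv=np.array(uv,float).reshape(-1,2)
    K=np.array([[s["fx"],0,s["cx"]],[0,s["fy"],s["cy"]],[0,0,1]])
    n=cv2.undistortPoints(uv.reshape(-1,1,2),K,np.array(s["dist_coeffs"],float)).reshape(-1,2)
    d=np.array([s["range_z"][int(round(v)),int(round(u))] for u,v in uv])
    P=np.c_[n[:,0]*d,-n[:,1]*d,-d]
    T=np.array(s["pose"]) if pose is None else pose
    return P@T[:3,:3].T+T[:3,3]
def ray(s,uv,z,pose=None):
    uv=np.array(uv,float).reshape(-1,2)
    K=np.array([[s["fx"],0,s["cx"]],[0,s["fy"],s["cy"]],[0,0,1]])
    n=cv2.undistortPoints(uv.reshape(-1,1,2),K,np.array(s["dist_coeffs"],float)).reshape(-1,2)
    T=np.array(s["pose"]) if pose is None else pose
    D=np.c_[n[:,0],-n[:,1],-np.ones(len(n))]@T[:3,:3].T
    return T[:3,3]+D*((z-T[2,3])/D[:,2:3])
E
python3 - <<'E'
from h import *
o=env.observe();print(o)
for n in("top","scene"):
    s=snap(n);save(s,n+"0.png");print(n,np.round(s["pose"],3).tolist(),s["fx"],s["dist_coeffs"])
    np.savez("/tmp/%s.npz"%n,**s)
E
```

```text
pics
{'time_s': 0.0, 'q': array([-9.66421152e-01,  3.85562254e-01,  6.61241438e-03, -5.32476115e-04,
       -1.19397207e+00, -2.58616668e-01]), 'joint_velocities': array([ 0.00162865,  0.00127936, -0.00066391, -0.00127399,  0.00123889,
        0.00032939]), 'tau': array([ 1.59773612e-03, -3.92289162e+01,  1.88401991e+01,  4.18603152e+00,
       -4.61320218e-03, -1.68097353e-05]), 'position': array([ 0.21167155, -0.58748547,  0.24920787]), 'ee_rot': array([-0.12081178,  0.69673323,  0.12232339,  0.6964225 ]), 'force': array([ 0.05275293,  0.67427067, -0.07108004]), 'wrist_torque': array([ 0.00456612,  0.0403709 , -0.0341049 ]), 'opening': 0.08518415468440348}
top [[0.028, 0.997, -0.077, 0.416], [-1.0, 0.028, -0.001, 0.075], [0.001, 0.077, 0.997, 0.988], [0.0, 0.0, 0.0, 1.0]] 381.0560168552209 [-0.07731237  0.          0.          0.          0.        ]
scene [[0.547, -0.641, 0.538, 1.202], [0.837, 0.434, -0.333, -0.394], [-0.02, 0.632, 0.774, 1.106], [0.0, 0.0, 0.0, 1.0]] 495.37952485861473 [-0.01860754  0.          0.          0.          0.        ]
```

View pics/top0.png

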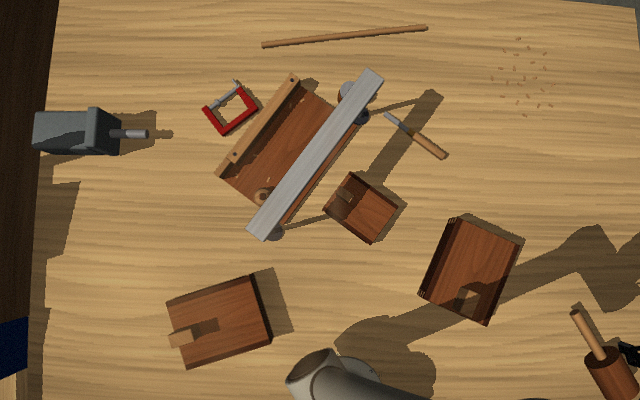

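View pics/scene0.png

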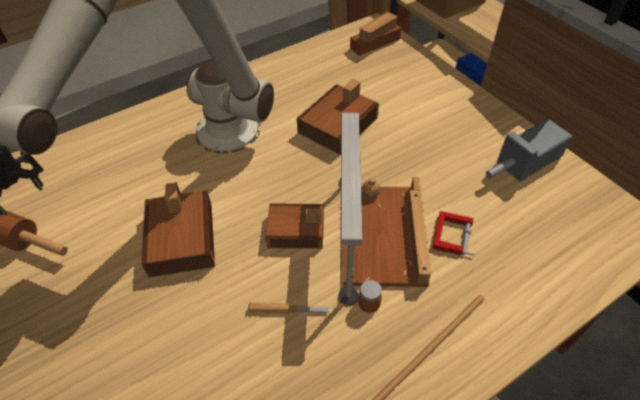

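The candidates for the box, as top-view pixels, are the small box at (362,208), a larger one at (220,322) and a larger one at (470,270). I choose (362,208): it is the smallest and sits in front of the board with its block facing it. The other things are the fence at (258,125), bar at (315,155), blank at (263,196), jar at (350,93), chisel at (415,135) and clamp at (230,107).

```bash
cat > m.py <<'E'
from h import *
def cloud(s):
    vv,uu=np.mgrid[0:400,0:640]
    return pts(s,np.c_[uu.ravel(),vv.ravel()]).reshape(400,640,3)
def rect(P2):
    (c,wh,a)=cv2.minAreaRect((P2*1000).astype(np.float32)); return np.round(c,1),np.round(wh,1),round(a,2)
E
python3 - <<'E'
from m import *
for n in("top","scene"):
    s=dict(np.load(f"/tmp/{n}.npz"));C=cloud(s);Z=C[:,:,2]
    def comps(lo,hi,minA,lab):
        m=((Z>lo)&(Z<hi)).astype(np.uint8); m=cv2.morphologyEx(m,cv2.MORPH_OPEN,np.ones((2,2),np.uint8))
        k,L,st,ce=cv2.connectedComponentsWithStats(m)
        for i in range(1,k):
            if st[i,4]>=minA:
                p=C[L==i]; print(n,lab,"px",ce[i].round(),"A",st[i,4],"z",np.median(p[:,2]).round(4),*rect(p[:,:2]))
    comps(0.039,0.050,150,"lid"); comps(.078,.09,20,"gripTop"); comps(.058,.068,100,"fence"); comps(.012,.024,300,"board");comps(.25,.27,300,"bar")
f=dict(np.load("/tmp/top.npz"));save(f,"crop1.png",(200,60,460,260),3)
E
```

```text
top lid px [362. 210.] A 2676 z 0.046 [455.8 -20.1] [160.5 168.4] 57.75
top gripTop px [106. 123.] A 23 z 0.078 [668.4 613.5] [ 5.2 23.2] 87.4
top gripTop px [103. 146.] A 25 z 0.0796 [611.4 615.1] [ 4.4 22.7] 77.11
top gripTop px [ 44. 148.] A 82 z 0.0847 [568.9 635.2] [1160.2   21.3] 75.81
top gripTop px [ 72. 148.] A 121 z 0.0829 [604.1 697.7] [89.8  8.5] 89.0
top gripTop px [346. 195.] A 155 z 0.0853 [464.2  36.9] [ 40.6 121.9] 57.69
top gripTop px [459. 298.] A 52 z 0.0922 [ 265.9 -260. ] [ 9.3 56.1] 75.51
top gripTop px [198. 331.] A 21 z 0.0797 [169.3 351.7] [24.7  3.2] 10.07
top gripTop px [620. 378.] A 629 z 0.0858 [ 228.6 -384.2] [988.5  93.7] 62.35
top fence px [260. 123.] A 1403 z 0.0632 [679.3 230.9] [ 37.3 338.4] 52.96
top fence px [124. 134.] A 299 z 0.061 [551.6 342.5] [593.1  82.5] 71.07
top fence px [472. 269.] A 4699 z 0.066 [ 375.7 -182.3] [508.5 225.6] 68.12
top fence px [221. 322.] A 5037 z 0.066 [219.8 231.3] [210.2 455.8] 26.83
top fence px [605. 373.] A 194 z 0.0661 [ 262.3 -331. ] [861.5 116.2] 61.55
top board px [347.  35.] A 736 z 0.0146 [784.7  97.6] [370
[... 2231 characters left out ...]
nce px [420. 230.] A 1048 z 0.0623 [885.4  18.2] [  89.  1035.1] 42.41
scene fence px [178. 233.] A 2606 z 0.0659 [ 684.  -382.9] [ 206.  1014.9] 77.3
scene fence px [ 39. 240.] A 238 z 0.0605 [ 645.  -501.8] [1132.6   57.4] 13.87
scene board px [226. 136.] A 443 z 0.0151 [ 33.4 -19.4] [180.7 120.2] 59.06
scene board px [387. 241.] A 5003 z 0.0176 [880.6 -26. ] [175.4 960.7] 51.46
scene board px [453. 233.] A 637 z 0.0189 [9.552e+02 6.000e-01] [ 94.2 928.7] 35.42
scene board px [429. 350.] A 841 z 0.0148 [1010.   -92.9] [107.1 705.7] 23.86
scene board px [272. 308.] A 355 z 0.0183 [ 922.6 -266.2] [114.2 603. ] 76.13
scene bar px [352. 181.] A 2558 z 0.2618 [722.1 -14.7] [  61.9 1221.2] 54.57
```

View pics/crop1.png

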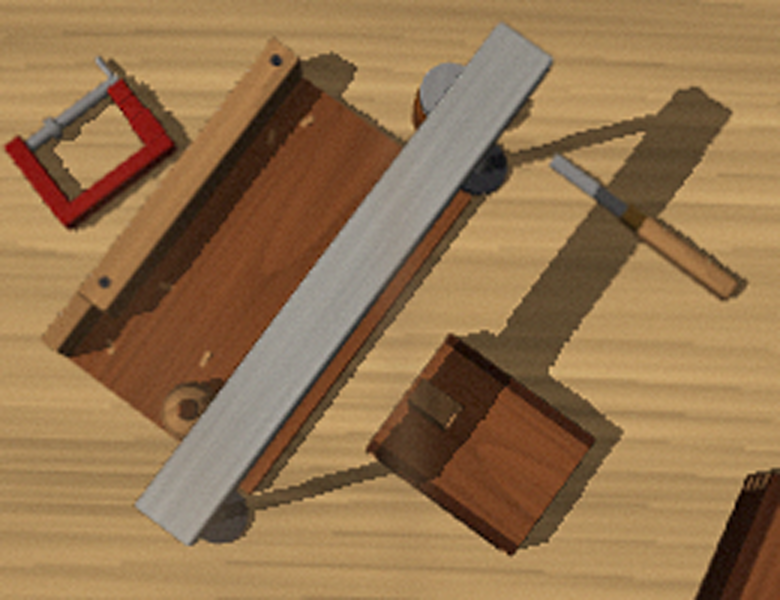

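The crop confirms it: the smallest box, block facing the board, lid spanning roughly (325,172)-(398,244) in the full frame. Next I compute robust poses.

```bash
python3 - <<'E'
from m import *
s=dict(np.load("/tmp/top.npz"));C=cloud(s);Z=C[:,:,2]
def fit(lo,hi,box,z,lab):
    m=np.zeros((400,640),np.uint8);u0,v0,u1,v1=box
    m[v0:v1,u0:u1]=((Z>lo)&(Z<hi))[v0:v1,u0:u1]
    m=cv2.morphologyEx(m,cv2.MORPH_OPEN,np.ones((3,3),np.uint8))
    k,L,st,ce=cv2.connectedComponentsWithStats(m);i=1+np.argmax(st[1:,4])
    v,u=np.nonzero(L==i);p=ray(s,np.c_[u,v],z)[:,:2]
    r=rect(p);print(lab,st[i,4],"z",np.median(C[v,u,2]).round(4),*r);print("   ",np.round(cv2.boxPoints(((r[0]),tuple(r[1]),r[2])),0).tolist())
    return p
fit(.042,.049,(315,165,410,250),.045,"lid")
fit(.081,.09,(325,180,365,210),.085,"grip")
fit(.059,.068,(205,70,310,180),.063,"fence")
fit(.25,.27,(240,60,390,245),.262,"bar")
p=fit(.0145,.0215,(205,70,380,235),.018,"board")
p=fit(.0145,.0215,(275,100,380,235),.018,"boardfront")
fit(.05,.07,(245,180,280,210),.06,"blank")
fit(.05,.08,(330,75,362,110),.07,"jar")
fit(.01,.03,(378,105,452,165),.02,"chisel")
E
```

```text
lid 2380 z 0.046 [478.1 -26.6] [150.1 119.9] 54.99
    [[386.0, -54.0], [484.0, -122.0], [570.0, 0.0], [472.0, 69.0]]
grip 146 z 0.0855 [506.5  14.8] [39.5 22. ] 54.57
    [[486.0, 5.0], [504.0, -8.0], [527.0, 25.0], [509.0, 37.0]]
fence 1369 z 0.0635 [674.8 234.8] [ 31.8 317.7] 55.29
    [[535.0, 312.0], [796.0, 131.0], [814.0, 157.0], [553.0, 338.0]]
bar 4752 z 0.2626 [568.7  84.3] [ 46.6 399.1] 54.98
    [[392.0, 180.0], [719.0, -49.0], [745.0, -11.0], [419.0, 218.0]]
board 4207 z 0.0186 [636.3 181.6] [117.3 319.8] 52.95
    [[473.0, 231.0], [729.0, 38.0], [799.0, 132.0], [544.0, 325.0]]
boardfront 2272 z 0.0186 [664.7 159.8] [108.8 244.8] 55.37
    [[533.0, 185.0], [735.0, 45.0], [796.0, 135.0], [595.0, 274.0]]
blank 149 z 0.0589 [500.2 219.2] [30.9 44.6] 56.03
    [[473.0, 219.0], [510.0, 194.0], [527.0, 220.0], [490.0, 244.0]]
jar 141 z 0.0706 [775.1  19.3] [22.1 51.5] 55.54
    [[748.0, 25.0], [790.0, -4.0], [803.0, 14.0], [760.0, 43.0]]
chisel 471 z 0.0182 [ 671.4 -166.4] [194.1  22.7] 54.76
    [[606.0, -239.0], [625.0, -252.0], [737.0, -94.0], [718.0, -81.0]]
```

```bash
cat >> h.py <<'E'
from scipy.spatial.transform import Rotation as Rn
XB=np.array([.5736,.8192,0]);YB=np.array([-.8192,.5736,0]);O=np.array([.5615,.0741,0])
def bd(p): p=np.asarray(p)-O; return np.round([p@XB,p@YB,p[2]],4)
def st():
    o=env.observe();R=Rn.from_quat(o["ee_rot"]).as_matrix()
    x=R[:,0]
    print("t",round(o["time_s"],2),"tcp",o["position"].round(4),"board",bd(o["position"]),"F",o["force"].round(1),"open",round(o["opening"],4))
    print(" q",o["q"].round(3),"tilt",np.degrees(np.arccos(-x[2])).round(2),"az",np.degrees(np.arctan2(x[1],x[0])).round(1),"y_t in board",round(float(R[:,1]@XB),3),round(float(R[:,1]@YB),3))
    return o,R
def plan(target,board=False,R=None,p=None):
    o,R0=st();R=R0 if R is None else R;p=o["position"] if p is None else p
    t=np.array(target,float)
    if board: t=O+t[0]*XB+t[1]*YB+[0,0,t[2]]
    d=R.T@(t-p);n=int(np.ceil(np.linalg.norm(d)/.06));print(" shift tool",d.round(4),"rows",n,"each",(d/n).round(4))
E
python3 - <<'E'
from h import *
o,R=st();print(R.round(3))
for a,b in(((.212,-.588,.42),(.55,-.1,.42)),((.55,-.1,.42),(.42,.60,.42))):
    d=R.T@(np.array(b)-a);n=int(np.ceil(np.linalg.norm(d)/.06));print(d.round(3),n,(d/n).round(4))
E
```

```text
t 0.1 tcp [ 0.2117 -0.5875  0.2493] board [-0.7427 -0.093   0.2493] F [-0.1  0.1  0.3] open 0.0856
 q [-0.966  0.385  0.007 -0.    -1.194 -0.259] tilt 0.11 az 113.2 y_t in board 0.576 0.817
[[-0.001 -0.339  0.941]
 [ 0.002  0.941  0.339]
 [-1.     0.002 -0.   ]]
[0.001 0.345 0.483] 10 [0.0001 0.0345 0.0483]
[0.001 0.703 0.115] 12 [0.0001 0.0586 0.0096]
```

>>> {"fn": "step_arm", "kwargs": {"series": [{"x": -0.057, "yaw": -0.154}, {"x": -0.057, "yaw": -0.154}, {"x": -0.057, "yaw": -0.154}, {"yaw": -0.153}, {"z": 0.06}, {"z": 0.06}, {"z": 0.06}, {"z": 0.06}, {"z": 0.06}, {"z": 0.06}, {"z": 0.06}, {"z": 0.06}]}}

```text
validation failed for argument at $.se...
```

>>> {"fn": "step_arm", "kwargs": {"series": [{"z": 0.06}, {"z": 0.06}, {"y": 0.0416, "z": 0.0423}, {"y": 0.0416, "z": 0.0423}, {"y": 0.0416, "z": 0.0423}, {"y": 0.0416, "z": 0.0423}, {"y": 0.0416, "z": 0.0423}, {"y": 0.0416, "z": 0.0423}, {"y": 0.0416, "z": 0.0423}, {"y": 0.0416, "z": 0.0423}, {"y": 0.0416, "z": 0.0423}, {"y": 0.0416, "z": 0.0423}]}}

```text
validation failed for argument at $.se...
```

```bash
python3 -c "
from h import *
st()"
```

```text
t 0.1 tcp [ 0.2117 -0.5875  0.2493] board [-0.7427 -0.093   0.2493] F [-0.1  0.1  0.3] open 0.0856
 q [-0.966  0.385  0.007 -0.    -1.194 -0.259] tilt 0.11 az 113.2 y_t in board 0.576 0.817
```

>>> {"fn": "step_arm", "kwargs": {"series": [{"fingers": 100, "x": -0.057, "y": 0, "z": 0, "yaw": -0.154}, {"fingers": 100, "x": -0.057, "y": 0, "z": 0, "yaw": -0.154}, {"fingers": 100, "x": -0.057, "y": 0, "z": 0, "yaw": -0.154}, {"fingers": 100, "x": 0, "y": 0, "z": 0, "yaw": -0.153}, {"fingers": 100, "x": 0, "y": 0, "z": 0.06, "yaw": 0}, {"fingers": 100, "x": 0, "y": 0, "z": 0.06, "yaw": 0}, {"fingers": 100, "x": 0, "y": 0, "z": 0.06, "yaw": 0}, {"fingers": 100, "x": 0, "y": 0, "z": 0.06, "yaw": 0}, {"fingers": 100, "x": 0, "y": 0, "z": 0.06, "yaw": 0}, {"fingers": 100, "x": 0, "y": 0, "z": 0.06, "yaw": 0}, {"fingers": 100, "x": 0, "y": 0, "z": 0.06, "yaw": 0}, {"fingers": 100, "x": 0, "y": 0, "z": 0.06, "yaw": 0}]}}

```text
time_s: 1.6
position: [0.4874, -0.1926, 0.4211]
ee_rot: [-0.327, 0.627, 0.327, 0.627]
force: [1.0, -1.3, -0.3]
opening: 0.0854
```

```bash
python3 -c "
from h import *
st()"
```

```text
t 1.6 tcp [ 0.4874 -0.1926  0.4211] board [-0.261  -0.0923  0.4211] F [ 1.  -1.3 -0.3] open 0.0854
 q [-0.067  0.138  0.09  -0.    -1.523 -0.543] tilt 0.02 az 148.8 y_t in board -0.001 1.0
```

>>> {"fn": "step_arm", "kwargs": {"series": [{"fingers": 100, "x": 0, "y": 0.0425, "z": 0.0425, "yaw": 0}, {"fingers": 100, "x": 0, "y": 0.0425, "z": 0.0425, "yaw": 0}, {"fingers": 100, "x": 0, "y": 0.0425, "z": 0.0425, "yaw": 0}, {"fingers": 100, "x": 0, "y": 0.0425, "z": 0.0425, "yaw": 0}, {"fingers": 100, "x": 0, "y": 0.0425, "z": 0.0425, "yaw": 0}, {"fingers": 100, "x": 0, "y": 0.0425, "z": 0.0425, "yaw": 0}, {"fingers": 100, "x": 0, "y": 0.0425, "z": 0.0425, "yaw": 0}, {"fingers": 100, "x": 0, "y": 0.0425, "z": 0.0425, "yaw": 0}, {"fingers": 100, "x": 0, "y": 0.0425, "z": 0.0425, "yaw": 0}, {"fingers": 100, "x": 0, "y": 0.0425, "z": 0.0425, "yaw": 0}, {"fingers": 100, "x": 0, "y": 0.0425, "z": 0.0425, "yaw": 0}, {"fingers": 100, "x": 0, "y": 0.0425, "z": 0.0425, "yaw": 0}]}}

```text
time_s: 3.1
position: [0.3602, 0.5174, 0.4209]
ee_rot: [-0.327, 0.627, 0.327, 0.627]
force: [0.6, -0.2, -0.4]
opening: 0.0854
```

>>> {"fn": "step_arm", "kwargs": {"series": [{"fingers": 100, "x": 0, "y": 0, "z": 0.06, "yaw": 0}, {"fingers": 100, "x": 0, "y": 0, "z": 0.06, "yaw": 0}, {"fingers": 100, "x": 0, "y": 0, "z": 0.06, "yaw": 0}, {"fingers": 100, "x": 0, "y": 0, "z": 0.06, "yaw": 0}]}}

```text
time_s: 3.6
position: [0.4801, 0.6878, 0.4154]
ee_rot: [-0.326, 0.625, 0.328, 0.63]
force: [0.1, 2.2, 0.5]
opening: 0.0856
```

```bash
python3 -c "
from h import *
st()"
```

```text
t 3.6 tcp [0.4801 0.6878 0.4154] board [0.456  0.4187 0.4154] F [0.1 2.2 0.5] open 0.0856
 q [ 1.154  0.889  1.323  0.002 -1.997 -1.763] tilt 0.44 az 49.8 y_t in board -0.001 1.0
```

>>> {"fn": "step_arm", "kwargs": {"series": [{"fingers": 100, "x": 0, "y": 0, "z": 0.06, "yaw": 0}, {"fingers": 100, "x": 0, "y": 0, "z": 0.06, "yaw": 0}, {"fingers": 100, "x": 0, "y": 0, "z": 0.06, "yaw": 0}]}}

```text
time_s: 3.98
position: [0.5179, 0.742, 0.3554]
ee_rot: [-0.313, 0.595, 0.34, 0.658]
force: [-0.0, -0.2, -0.1]
opening: 0.0853
```

```bash
python3 -c "
from h import *
st()"
```

```text
t 3.98 tcp [0.5179 0.742  0.3554] board [0.5222 0.4188 0.3554] F [-0.  -0.2 -0.1] open 0.0853
 q [ 1.147  1.004  1.405  0.026 -1.878 -1.747] tilt 5.61 az 50.9 y_t in board -0.001 1.0
```

>>> {"fn": "step_arm", "kwargs": {"series": [{"fingers": 100, "x": 0, "y": 0, "z": 0.06, "yaw": 0}, {"fingers": 100, "x": 0, "y": 0, "z": 0.06, "yaw": 0}, {"fingers": 100, "x": 0, "y": 0, "z": 0.06, "yaw": 0}, {"fingers": 100, "x": 0, "y": 0, "z": 0.06, "yaw": 0}]}}

```text
time_s: 4.47
position: [0.5558, 0.7965, 0.3099]
ee_rot: [-0.29, 0.544, 0.359, 0.701]
force: [0.8, 0.3, -0.7]
opening: 0.0855
```

```bash
python3 -c "
from h import *
st()"
```

```text
t 4.47 tcp [0.5558 0.7965 0.3099] board [0.5885 0.419  0.3099] F [ 0.8  0.3 -0.7] open 0.0855
 q [ 1.143  1.069  1.406  0.058 -1.672 -1.74 ] tilt 13.89 az 51.5 y_t in board 0.001 1.0
```

```bash
python3 -c "
from m import *
s=dict(np.load('/tmp/top.npz'));C=cloud(s)
for v in (20,60,100,200):
  for u in (2,15,30,50,80): print(v,u,C[v,u].round(2).tolist(),end=' ')
  print()
s=dict(np.load('/tmp/scene.npz'));C=cloud(s)
for u,v in((620,120),(560,90),(520,40),(600,40)): print(u,v,C[v,u].round(2).tolist())
"
```

```text
20 2 [1.11, 1.2, -0.18] 20 15 [1.14, 1.2, -0.23] 20 30 [1.18, 1.2, -0.31] 20 50 [1.24, 1.2, -0.42] 20 80 [0.99, 0.77, -0.0] 
60 2 [0.97, 1.19, -0.2] 60 15 [1.0, 1.2, -0.27] 60 30 [1.04, 1.2, -0.34] 60 50 [1.08, 1.2, -0.44] 60 80 [0.87, 0.76, 0.0] 
100 2 [0.84, 1.2, -0.23] 100 15 [0.86, 1.2, -0.29] 100 30 [0.88, 1.19, -0.36] 100 50 [0.76, 0.83, 0.0] 100 80 [0.75, 0.74, 0.0] 
200 2 [0.49, 1.2, -0.28] 200 15 [0.49, 1.2, -0.34] 200 30 [0.5, 1.2, -0.42] 200 50 [0.48, 0.81, -0.0] 200 80 [0.48, 0.72, 0.0] 
620 120 [0.66, 1.2, -0.08]
560 90 [0.41, 1.2, -0.1]
520 40 [0.17, 1.2, -0.02]
600 40 [0.48, 1.18, 0.15]
```

Wall is at y=1.2, so there is room. Continue tilting, adding some lift.

>>> {"fn": "step_arm", "kwargs": {"series": [{"fingers": 100, "x": -0.02, "y": 0, "z": 0.06, "yaw": 0}, {"fingers": 100, "x": -0.02, "y": 0, "z": 0.06, "yaw": 0}, {"fingers": 100, "x": -0.02, "y": 0, "z": 0.06, "yaw": 0}, {"fingers": 100, "x": -0.02, "y": 0, "z": 0.06, "yaw": 0}, {"fingers": 100, "x": -0.02, "y": 0, "z": 0.06, "yaw": 0}, {"fingers": 100, "x": -0.02, "y": 0, "z": 0.06, "yaw": 0}]}}

```text
time_s: 5.22
position: [0.5684, 0.8195, 0.4058]
ee_rot: [-0.248, 0.455, 0.387, 0.763]
force: [-1.2, 0.4, 0.1]
opening: 0.0854
```

```bash
python3 -c "
from h import *
st()"
```

```text
t 5.22 tcp [0.5684 0.8195 0.4058] board [0.6146 0.4219 0.4058] F [-1.2  0.4  0.1] open 0.0854
 q [ 1.157  0.997  1.407  0.117 -1.512 -1.746] tilt 27.63 az 51.8 y_t in board 0.005 1.0
```

>>> {"fn": "step_arm", "kwargs": {"series": [{"fingers": 100, "x": -0.01, "y": 0, "z": 0.06, "yaw": 0}, {"fingers": 100, "x": -0.01, "y": 0, "z": 0.06, "yaw": 0}, {"fingers": 100, "x": -0.01, "y": 0, "z": 0.06, "yaw": 0}]}}

```text
time_s: 5.6
position: [0.5754, 0.8325, 0.4441]
ee_rot: [-0.227, 0.41, 0.398, 0.789]
force: [-0.2, -0.5, -1.1]
opening: 0.0857
```

```bash
python3 -c "
from h import *
st()"
```

```text
t 5.6 tcp [0.5754 0.8325 0.4441] board [0.6292 0.4237 0.4441] F [-0.2 -0.5 -1.1] open 0.0857
 q [ 1.163  0.975  1.406  0.146 -1.423 -1.751] tilt 34.14 az 51.8 y_t in board 0.009 0.999
```

```bash
python3 -c "
from h import *
plan((.2,.25,.44),True)
plan((-.16,.0105,.36),True)
"
```

```text
t 5.6 tcp [0.5754 0.8325 0.4441] board [0.6292 0.4237 0.4441] F [-0.2 -0.5 -1.1] open 0.0857
 q [ 1.163  0.975  1.406  0.146 -1.423 -1.751] tilt 34.14 az 51.8 y_t in board 0.009 0.999
 shift tool [-0.2316 -0.1771 -0.3597] rows 8 each [-0.029  -0.0221 -0.045 ]
t 5.6 tcp [0.5754 0.8325 0.4441] board [0.6292 0.4237 0.4441] F [-0.2 -0.5 -1.1] open 0.0857
 q [ 1.163  0.975  1.406  0.146 -1.423 -1.751] tilt 34.14 az 51.8 y_t in board 0.009 0.999
 shift tool [-0.3596 -0.4169 -0.7053] rows 15 each [-0.024  -0.0278 -0.047 ]
```

>>> {"fn": "step_arm", "kwargs": {"series": [{"fingers": 100, "x": -0.029, "y": -0.022, "z": -0.045, "yaw": 0}, {"fingers": 100, "x": -0.029, "y": -0.022, "z": -0.045, "yaw": 0}, {"fingers": 100, "x": -0.029, "y": -0.022, "z": -0.045, "yaw": 0}, {"fingers": 100, "x": -0.029, "y": -0.022, "z": -0.045, "yaw": 0}, {"fingers": 100, "x": -0.029, "y": -0.022, "z": -0.045, "yaw": 0}, {"fingers": 100, "x": -0.029, "y": -0.022, "z": -0.045, "yaw": 0}, {"fingers": 100, "x": -0.029, "y": -0.022, "z": -0.045, "yaw": 0}, {"fingers": 100, "x": -0.029, "y": -0.022, "z": -0.045, "yaw": 0}]}}

```text
time_s: 6.6
position: [0.4825, 0.4258, 0.4475]
ee_rot: [-0.228, 0.409, 0.397, 0.789]
force: [-0.4, -1.2, 0.6]
opening: 0.0856
```

```bash
python3 -c "
from h import *
plan((-.16,.0105,.40),True)
"
```

```text
t 6.6 tcp [0.4825 0.4258 0.4475] board [0.2428 0.2664 0.4475] F [-0.4 -1.2  0.6] open 0.0856
 q [ 0.998  0.078 -0.059  0.073 -0.841 -1.639] tilt 34.22 az 51.6 y_t in board 0.009 0.999
 shift tool [-0.1782 -0.2578 -0.363 ] rows 8 each [-0.0223 -0.0322 -0.0454]
```

>>> {"fn": "step_arm", "kwargs": {"series": [{"fingers": 100, "x": -0.0223, "y": -0.032, "z": -0.0454, "yaw": 0}, {"fingers": 100, "x": -0.0223, "y": -0.032, "z": -0.0454, "yaw": 0}, {"fingers": 100, "x": -0.0223, "y": -0.032, "z": -0.0454, "yaw": 0}, {"fingers": 100, "x": -0.0223, "y": -0.032, "z": -0.0454, "yaw": 0}, {"fingers": 100, "x": -0.0223, "y": -0.032, "z": -0.0454, "yaw": 0}, {"fingers": 100, "x": -0.0223, "y": -0.032, "z": -0.0454, "yaw": 0}, {"fingers": 100, "x": -0.0223, "y": -0.032, "z": -0.0454, "yaw": 0}, {"fingers": 100, "x": -0.0223, "y": -0.032, "z": -0.0454, "yaw": 0}]}}

```text
time_s: 7.6
position: [0.4595, -0.0502, 0.4009]
ee_rot: [-0.229, 0.409, 0.396, 0.79]
force: [0.9, 0.9, -0.4]
opening: 0.0856
```

```bash
python3 -c "
from h import *
plan((-.145,.0105,.168),True)
"
```

```text
t 7.6 tcp [ 0.4595 -0.0502  0.4009] board [-0.1603  0.0123  0.4009] F [ 0.9  0.9 -0.4] open 0.0856
 q [-0.092 -0.077 -0.107 -0.521 -1.23  -0.417] tilt 34.21 az 51.3 y_t in board 0.01 0.999
 shift tool [ 0.2013  0.007  -0.118 ] rows 4 each [ 0.0503  0.0017 -0.0295]
```

>>> {"fn": "step_arm", "kwargs": {"series": [{"fingers": 100, "x": 0.0503, "y": 0.0017, "z": -0.0295, "yaw": 0}, {"fingers": 100, "x": 0.0503, "y": 0.0017, "z": -0.0295, "yaw": 0}, {"fingers": 100, "x": 0.0503, "y": 0.0017, "z": -0.0295, "yaw": 0}, {"fingers": 100, "x": 0.0503, "y": 0.0017, "z": -0.0295, "yaw": 0}, {"fingers": 100, "x": 0, "y": 0, "z": 0, "yaw": 0}]}}

```text
time_s: 8.22
position: [0.4674, -0.0367, 0.1635]
ee_rot: [-0.225, 0.414, 0.398, 0.787]
force: [0.1, -0.2, 1.4]
opening: 0.0855
```

```bash
python3 - <<'E'
from m import *
plan((-.080,.0105,.075),True)
o,R=st();s=snap("wrist");save(s,"w1.png")
T=np.eye(4);T[:3,:3]=R;T[:3,3]=o["position"];T=T@np.array(s["mount"])
s["pose"]=T;C=cloud(s);B=(C-O);Q=np.stack([B@XB,B@YB,C[:,:,2]],-1)
def rep(lo,hi,lab):
    m=((Q[:,:,2]>lo)&(Q[:,:,2]<hi)&(abs(Q[:,:,0]+.09)<.13)&(abs(Q[:,:,1])<.1)&(s["range_z"]>0))
    m=cv2.morphologyEx(m.astype(np.uint8),cv2.MORPH_OPEN,np.ones((5,5),np.uint8))>0
    p=Q[m]; print(lab,m.sum(),"z",np.median(p[:,2]).round(4),"rect",*rect(p[:,:2]) if len(p) else "", np.argwhere(m).mean(0)[::-1].round() if len(p) else "")
rep(.080,.090,"griptop");rep(.040,.050,"lid")
E
```

```text
t 8.22 tcp [ 0.4674 -0.0367  0.1635] board [-0.1448  0.0135  0.1635] F [ 0.1 -0.2  1.4] open 0.0855
 q [-0.106  0.169 -0.418 -0.73  -0.79  -0.032] tilt 33.83 az 52.2 y_t in board 0.01 1.0
 shift tool [ 1.096e-01 -1.000e-04  4.600e-03] rows 2 each [ 0.0548 -0.      0.0023]
t 8.22 tcp [ 0.4674 -0.0367  0.1635] board [-0.1448  0.0135  0.1635] F [ 0.1 -0.2  1.4] open 0.0855
 q [-0.106  0.169 -0.418 -0.73  -0.79  -0.032] tilt 33.83 az 52.2 y_t in board 0.01 1.0
griptop 1153 z 0.0852 rect [-81.5  11.8] [22.  40.9] 89.69 [318. 213.]
lid 34649 z 0.0457 rect [-130.9   11.7] [151.2 120.4] 0.07 [319.  91.]
```

View pics/w1.png

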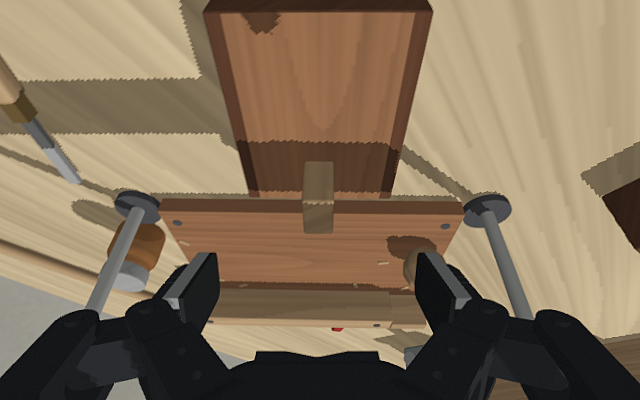

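The jaws straddle the block at (318,197), and the wrist measurement agrees within 2 mm. Going in and gripping.

>>> {"fn": "step_arm", "kwargs": {"series": [{"fingers": 100, "x": 0.036, "y": 0.0005, "z": 0.001, "yaw": 0}, {"fingers": 100, "x": 0.036, "y": 0.0005, "z": 0.001, "yaw": 0}, {"fingers": 100, "x": 0.036, "y": 0, "z": 0.001, "yaw": 0}, {"fingers": 60, "x": 0, "y": 0, "z": 0, "yaw": 0}, {"fingers": 0, "x": 0, "y": 0, "z": 0, "yaw": 0}, {"fingers": 0, "x": 0, "y": 0, "z": 0, "yaw": 0}, {"fingers": 0, "x": 0, "y": 0, "z": 0, "yaw": 0}, {"fingers": 0, "x": 0, "y": 0, "z": 0, "yaw": 0}, {"fingers": 0, "x": 0, "y": 0, "z": 0, "yaw": 0}]}}

```text
time_s: 9.4
position: [0.5079, 0.0133, 0.0813]
ee_rot: [-0.228, 0.409, 0.397, 0.789]
force: [-2.0, -1.5, 8.2]
opening: 0.0208
```

```bash
python3 -c "
from h import *
o,R=st();print(R.round(3))
"
```

```text
t 9.4 tcp [0.5079 0.0133 0.0813] board [-0.0805  0.009   0.0813] F [-2.  -1.5  8.2] open 0.0208
 q [-0.021  0.347 -0.413 -0.887 -0.616  0.103] tilt 34.24 az 51.5 y_t in board 0.01 0.999
[[ 0.35  -0.813  0.465]
 [ 0.441  0.581  0.684]
 [-0.827 -0.034  0.562]]
```

>>> {"fn": "step_arm", "kwargs": {"series": [{"fingers": 0, "x": -0.0055, "y": 0, "z": 0.0037, "yaw": 0}, {"fingers": 0, "x": -0.0055, "y": 0, "z": 0.0037, "yaw": 0}, {"fingers": 0, "x": -0.0055, "y": 0, "z": 0.0037, "yaw": 0}, {"fingers": 0, "x": -0.0055, "y": 0, "z": 0.0037, "yaw": 0}, {"fingers": 0, "x": 0, "y": 0, "z": 0, "yaw": 0}]}}

```text
time_s: 10.02
position: [0.5071, 0.014, 0.1064]
ee_rot: [-0.228, 0.41, 0.397, 0.789]
force: [-0.7, 0.2, -5.3]
opening: 0.0208
```

```bash
python3 - <<'E'
from m import *
o,R=st();s=snap("wrist");save(s,"w2.png")
T=np.eye(4);T[:3,:3]=R;T[:3,3]=o["position"];T=T@np.array(s["mount"])
s["pose"]=T;C=cloud(s);B=(C-O);Q=np.stack([B@XB,B@YB,C[:,:,2]],-1)
for v in(5,15,30,60,90,120,150): print(v,Q[v,320].round(4))
E
```

```text
t 10.03 tcp [0.5071 0.014  0.1064] board [-0.0805  0.0101  0.1064] F [-0.7  0.2 -5.3] open 0.0208
 q [-0.001  0.298 -0.409 -0.829 -0.639  0.018] tilt 34.14 az 51.5 y_t in board 0.009 0.999
5 [-0.1731  0.0106  0.0713]
15 [-0.1706  0.0106  0.0716]
30 [-0.1659  0.0106  0.0702]
60 [-0.1567  0.0106  0.0704]
90 [-0.1464  0.0106  0.071 ]
120 [-0.1346  0.0106  0.0716]
150 [-0.1196  0.0105  0.0709]
```

View pics/w2.png

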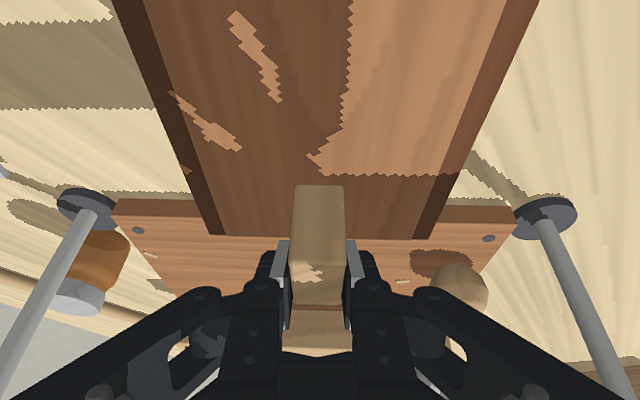

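The box hangs level in the pinch, 25 mm up, which is below the 40 mm limit. I move forward, set the lead down on the board and release, so the trailing end drops to the bench.

>>> {"fn": "step_arm", "kwargs": {"series": [{"fingers": 0, "x": 0.0099, "y": 0.0002, "z": 0.0145, "yaw": 0}, {"fingers": 0, "x": 0.0099, "y": 0.0002, "z": 0.0145, "yaw": 0}, {"fingers": 0, "x": 0.0099, "y": 0.0002, "z": 0.0145, "yaw": 0}, {"fingers": 0, "x": 0.0099, "y": 0.0002, "z": 0.0145, "yaw": 0}, {"fingers": 0, "x": 0.0099, "y": 0.0002, "z": 0.0145, "yaw": 0}, {"fingers": 0, "x": 0, "y": 0, "z": 0, "yaw": 0}, {"fingers": 0, "x": 0.0026, "y": 0, "z": -0.0018, "yaw": 0}, {"fingers": 0, "x": 0.0026, "y": 0, "z": -0.0018, "yaw": 0}, {"fingers": 0, "x": 0, "y": 0, "z": 0, "yaw": 0}]}}

```text
time_s: 11.2
position: [0.5572, 0.0854, 0.0995]
ee_rot: [-0.227, 0.41, 0.397, 0.789]
force: [-2.5, -0.6, 1.7]
opening: 0.0208
```

```bash
python3 - <<'E'
from m import *
o,R=st();s=snap("wrist")
T=np.eye(4);T[:3,:3]=R;T[:3,3]=o["position"];T=T@np.array(s["mount"])
s["pose"]=T;C=cloud(s);B=(C-O);Q=np.stack([B@XB,B@YB,C[:,:,2]],-1)
for v in(5,30,90,150): print(v,Q[v,320].round(4))
E
```

```text
t 11.2 tcp [0.5572 0.0854 0.0995] board [0.0068 0.01   0.0995] F [-2.5 -0.6  1.7] open 0.0208
 q [ 0.163  0.36  -0.339 -0.8   -0.554 -0.147] tilt 34.14 az 51.6 y_t in board 0.01 0.999
5 [-0.086   0.0107  0.0646]
30 [-0.079   0.0107  0.0642]
90 [-0.0588  0.0106  0.0634]
150 [-0.0324  0.0106  0.0641]
```

>>> {"fn": "step_arm", "kwargs": {"series": [{"fingers": 40, "x": 0, "y": 0, "z": 0, "yaw": 0}, {"fingers": 50, "x": 0, "y": 0, "z": 0, "yaw": 0}, {"fingers": 60, "x": 0, "y": 0, "z": 0, "yaw": 0}, {"fingers": 60, "x": 0, "y": 0, "z": 0, "yaw": 0}]}}

```text
time_s: 11.75
position: [0.5574, 0.0857, 0.099]
ee_rot: [-0.228, 0.41, 0.397, 0.789]
force: [0.7, 0.0, -0.5]
opening: 0.0513
```

```bash
python3 - <<'E'
from m import *
o,R=st();s=snap("wrist")
T=np.eye(4);T[:3,:3]=R;T[:3,3]=o["position"];T=T@np.array(s["mount"])
s["pose"]=T;C=cloud(s);B=(C-O);Q=np.stack([B@XB,B@YB,C[:,:,2]],-1)
for v in(5,30,60,90,120,150,170,190): print(v,Q[v,320].round(4),s["frame"][v,320])
s2=snap("scene");save(s2,"s2.png",(240,100,460,300),3)
E
```

```text
t 11.75 tcp [0.5574 0.0857 0.099 ] board [0.0071 0.01   0.099 ] F [ 0.7  0.  -0.5] open 0.0513
 q [ 0.164  0.361 -0.339 -0.8   -0.553 -0.146] tilt 34.11 az 51.6 y_t in board 0.009 0.999
5 [-0.0814  0.0103  0.0525] [119  84  60]
30 [-0.0738  0.0102  0.0526] [118  85  60]
60 [-0.0642  0.0103  0.0537] [120  85  60]
90 [-0.0542  0.0103  0.0562] [119  86  61]
120 [-0.0417  0.0103  0.0573] [112  80  57]
150 [-0.0287  0.0104  0.0599] [114  82  59]
170 [-0.0208  0.0105  0.0636] [130 108  83]
190 [-0.0216  0.0108  0.0754] [129 108  82]
```

View pics/s2.png

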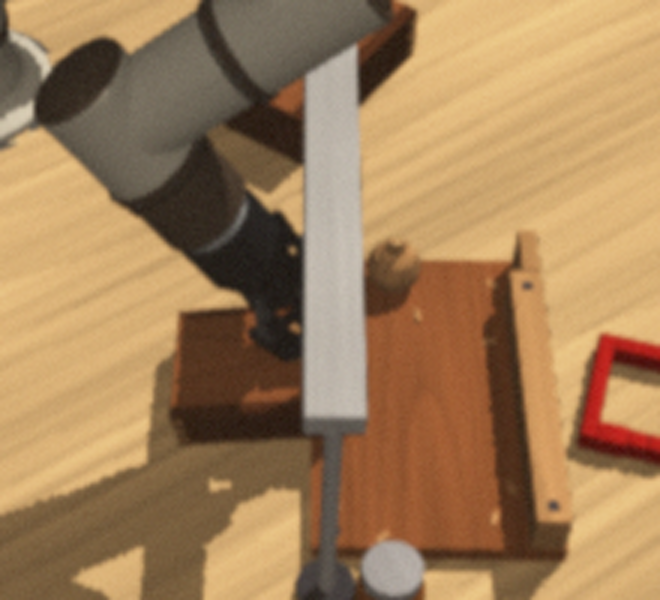

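The slope is 8°, the trailing end is on the bench and the lead is about 25 mm past the edge. Retreat along the tool axis and go round behind.

>>> {"fn": "step_arm", "kwargs": {"series": [{"fingers": 70, "x": -0.01, "y": 0, "z": 0, "yaw": 0}, {"fingers": 80, "x": -0.02, "y": 0, "z": 0, "yaw": 0}, {"fingers": 100, "x": -0.03, "y": 0, "z": 0, "yaw": 0}, {"fingers": 100, "x": -0.03, "y": 0, "z": 0, "yaw": 0}, {"fingers": 100, "x": -0.02, "y": 0, "z": -0.04, "yaw": 0}, {"fingers": 100, "x": -0.02, "y": 0, "z": -0.04, "yaw": 0}, {"fingers": 100, "x": -0.01, "y": 0, "z": -0.03, "yaw": 0}]}}

```text
time_s: 12.72
position: [0.456, -0.0528, 0.1549]
ee_rot: [-0.229, 0.409, 0.396, 0.789]
force: [1.3, -0.8, 0.1]
opening: 0.0853
```

```bash
python3 - <<'E'
from m import *
plan((-.175,.0105,.10),True);plan((-.17,.0105,.034),True)
E
```

```text
t 12.72 tcp [ 0.456  -0.0528  0.1549] board [-0.1645  0.0136  0.1549] F [ 1.3 -0.8  0.1] open 0.0853
 q [-0.158  0.175 -0.435 -0.754 -0.793  0.046] tilt 34.15 az 51.3 y_t in board 0.01 0.999
 shift tool [ 0.0397 -0.0012 -0.0395] rows 1 each [ 0.0397 -0.0012 -0.0395]
t 12.72 tcp [ 0.456  -0.0528  0.1549] board [-0.1645  0.0136  0.1549] F [ 1.3 -0.8  0.1] open 0.0853
 q [-0.158  0.175 -0.435 -0.754 -0.793  0.046] tilt 34.15 az 51.3 y_t in board 0.01 0.999
 shift tool [ 0.0971  0.0013 -0.0723] rows 3 each [ 0.0324  0.0004 -0.0241]
```

>>> {"fn": "step_arm", "kwargs": {"series": [{"fingers": 100, "x": 0.02, "y": -0.001, "z": -0.02, "yaw": 0}, {"fingers": 100, "x": 0.02, "y": 0, "z": -0.02, "yaw": 0}, {"fingers": 100, "x": 0.029, "y": 0.001, "z": -0.016, "yaw": 0}, {"fingers": 100, "x": 0.028, "y": 0.001, "z": -0.016, "yaw": 0}, {"fingers": 100, "x": 0, "y": 0, "z": 0, "yaw": 0}]}}

```text
time_s: 13.35
position: [0.4555, -0.0577, 0.0318]
ee_rot: [-0.226, 0.412, 0.397, 0.788]
force: [0.7, 0.7, 0.2]
opening: 0.0852
```

```bash
python3 - <<'E'
from m import *
plan((-.07,.0105,.034),True)
s=snap("scene");save(s,"s3.png",(200,100,460,300),3)
E
```

```text
t 13.35 tcp [ 0.4555 -0.0577  0.0318] board [-0.1688  0.0112  0.0318] F [0.7 0.7 0.2] open 0.0852
 q [-0.244  0.424 -0.472 -0.985 -0.659  0.43 ] tilt 34.02 az 51.8 y_t in board 0.01 1.0
 shift tool [0.0534 0.0003 0.0831] rows 2 each [0.0267 0.0001 0.0416]
```

View pics/s3.png

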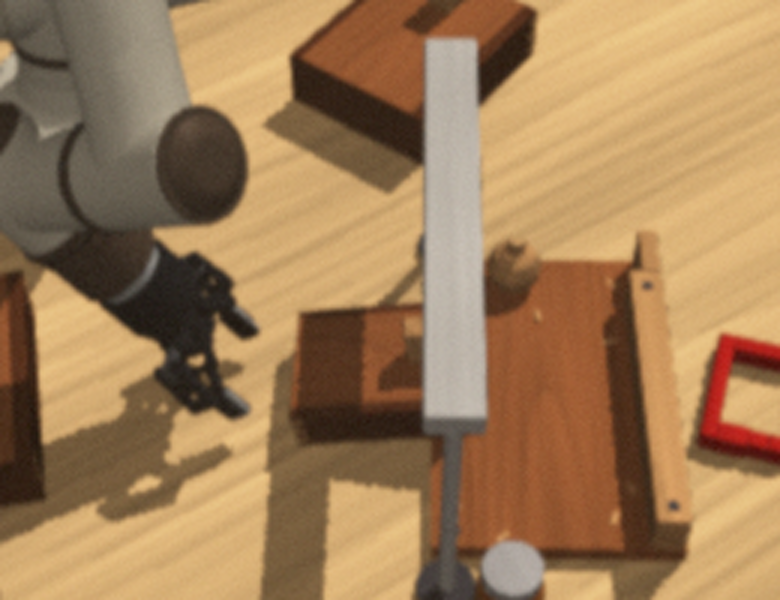

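Fingers are open and centred behind the trailing face. Pushing along board +x.

>>> {"fn": "step_arm", "kwargs": {"series": [{"fingers": 100, "x": 0.0073, "y": 0.0001, "z": 0.0135, "yaw": 0}, {"fingers": 100, "x": 0.0084, "y": 0.0001, "z": 0.0124, "yaw": 0}, {"fingers": 100, "x": 0.0056, "y": 0.0001, "z": 0.0083, "yaw": 0}, {"fingers": 100, "x": 0.0056, "y": 0.0001, "z": 0.0083, "yaw": 0}, {"fingers": 100, "x": 0.0056, "y": 0.0001, "z": 0.0083, "yaw": 0}, {"fingers": 100, "x": 0.0056, "y": 0.0001, "z": 0.0083, "yaw": 0}]}}

```text
time_s: 14.15
position: [0.4969, 0.0006, 0.034]
ee_rot: [-0.228, 0.411, 0.397, 0.789]
force: [-2.9, -3.4, 2.5]
opening: 0.0852
```

```bash
cat >> m.py <<'E'
def look():
    o,R=st();s=snap("wrist")
    T=np.eye(4);T[:3,:3]=R;T[:3,3]=o["position"];T=T@np.array(s["mount"])
    s["pose"]=T;C=cloud(s);B=(C-O);Q=np.stack([B@XB,B@YB,C[:,:,2]],-1)
    return s,Q
E
python3 - <<'E'
from m import *
s,Q=look()
for c in(240,320,400):
  for v in range(20,400,40): print(c,v,Q[v,c].round(4),s["frame"][v,c])
E
```

```text
t 14.15 tcp [0.4969 0.0006 0.034 ] board [-0.0973  0.0108  0.034 ] F [-2.9 -3.4  2.5] open 0.0852
 q [-0.087  0.434 -0.431 -0.997 -0.591  0.297] tilt 34.07 az 51.6 y_t in board 0.009 0.999
240 20 [-0.1865 -0.0111  0.0002] [123 109  85]
240 60 [-0.1748 -0.0131  0.0008] [203 183 149]
240 100 [-0.1607 -0.0156  0.001 ] [126 111  87]
240 140 [-0.1424 -0.0191  0.0003] [214 195 159]
240 180 [-0.1207 -0.023   0.001 ] [121 106  83]
240 220 [-0.0906 -0.0287  0.0005] [125 111  86]
240 260 [-0.0824 -0.027   0.0185] [54 36 28]
240 300 [-0.0871 -0.0222  0.0405] [55 37 26]
240 340 [-0.0623 -0.0252  0.05  ] [88 61 42]
240 380 [-0.1535 -0.0019  0.0839] [19 20 21]
320 20 [-1.864e-01  1.140e-02  1.000e-04] [126 111  86]
320 60 [-0.1742  0.0114 -0.0006] [119 106  82]
320 100 [-0.1604  0.0114  0.0003] [123 108  83]
320 140 [-0.1425  0.0113 -0.0003] [170 151 119]
320 180 [-0.1213  0.0113  0.0007] [126 110  86]
320 220 [-0.0917  0.0113  0.0002] [133 117  91]
320 260 [-0.082   0.0117  0.017 ] [58 39 29]
320 300 [-0.0884  0.0124  0.0399] [51 35 24]
320 340 [-0.0661  0.0126  0.0498] [97 68 48]
320 380 [-0.1431  0.0136  0.0814] [22 23 24]
400 20 [-0.1868  0.0336  0.0004] [189 170 136]
400 60 [-0.1746  0.0358 -0.0005] [118 104  82]
400 100 [-0.1611  0.0381  0.0005] [116 102  79]
400 140 [-0.1437  0.0412  0.0003] [200 182 147]
400 180 [-0.1213  0.0453 -0.0002] [175 156 125]
400 220 [-0.0936  0.0503  0.0005] [127 112  87]
400 260 [-0.0816  0.0506  0.0158] [55 37 26]
400 300 [-0.0869  0.0469  0.0383] [58 38 30]
400 340 [-0.0674  0.0492  0.0492] [97 68 47]
400 380 [-0.1517  0.0296  0.0826] [21 21 24]
```

>>> {"fn": "step_arm", "kwargs": {"series": [{"fingers": 100, "x": 0.005, "y": 0.0001, "z": 0.0087, "yaw": 0}, {"fingers": 100, "x": 0.005, "y": 0.0001, "z": 0.0087, "yaw": 0}, {"fingers": 100, "x": 0.005, "y": 0.0001, "z": 0.0087, "yaw": 0}, {"fingers": 100, "x": 0.005, "y": 0.0001, "z": 0.0087, "yaw": 0}, {"fingers": 100, "x": 0.005, "y": 0.0001, "z": 0.0087, "yaw": 0}, {"fingers": 100, "x": 0.005, "y": 0.0001, "z": 0.0087, "yaw": 0}, {"fingers": 100, "x": 0.0056, "y": 0.0001, "z": 0.0083, "yaw": 0}, {"fingers": 100, "x": 0.0056, "y": 0.0001, "z": 0.0083, "yaw": 0}]}}

```text
time_s: 15.2
position: [0.543, 0.0666, 0.0385]
ee_rot: [-0.228, 0.41, 0.397, 0.789]
force: [-0.7, -2.0, -1.2]
opening: 0.0857
```

```bash
python3 - <<'E'
from m import *
s,Q=look()
for c in(240,320,400):
  for v in range(230,380,20): print(c,v,Q[v,c].round(4),s["frame"][v,c])
E
```

```text
t 15.2 tcp [0.543  0.0666 0.0385] board [-0.0168  0.0108  0.0385] F [-0.7 -2.  -1.2] open 0.0857
 q [ 0.079  0.457 -0.365 -0.965 -0.523  0.113] tilt 34.1 az 51.6 y_t in board 0.009 0.999
240 230 [ 0.0007 -0.031   0.0038] [98 69 49]
240 250 [-0.0064 -0.0267  0.0201] [56 37 27]
240 270 [-0.0071 -0.0246  0.031 ] [62 42 30]
240 290 [-0.0073 -0.0228  0.0408] [62 42 32]
240 310 [-0.0064 -0.0215  0.0494] [61 42 30]
240 330 [-0.0068 -0.0199  0.0578] [61 41 30]
240 350 [-0.0002 -0.0201  0.0639] [162 119  84]
240 370 [-0.061  -0.0049  0.0841] [24 25 27]
320 230 [0.0001 0.0112 0.003 ] [98 69 49]
320 250 [0.0013 0.0116 0.0143] [66 46 33]
320 270 [-0.0066  0.012   0.0296] [63 42 31]
320 290 [-0.0048  0.0122  0.0385] [63 42 30]
320 310 [-0.0073  0.0125  0.0486] [61 41 30]
320 330 [-0.0064  0.0128  0.0566] [58 39 28]
320 350 [-0.0045  0.013   0.0639] [160 115  82]
320 370 [-0.0608  0.0136  0.0834] [25 26 28]
400 230 [0.0012 0.0534 0.0011] [98 69 47]
400 250 [0.0006 0.0517 0.0136] [100  71  50]
400 270 [-0.0053  0.0489  0.0279] [63 42 31]
400 290 [-0.0064  0.0475  0.0382] [61 42 30]
400 310 [-0.0061  0.0465  0.0472] [60 39 29]
400 330 [-0.007   0.0453  0.0559] [62 42 31]
400 350 [-0.0053  0.0447  0.0632] [96 68 47]
400 370 [-0.0599  0.0323  0.0827] [23 25 26]
```

The box is flat on the board and square, with the trailing face at x ≈ -6.5 mm. About 37 mm to go.

>>> {"fn": "step_arm", "kwargs": {"series": [{"fingers": 100, "x": 0.0056, "y": 0.0001, "z": 0.0083, "yaw": 0}, {"fingers": 100, "x": 0.0056, "y": 0.0001, "z": 0.0083, "yaw": 0}, {"fingers": 100, "x": 0.0056, "y": 0.0001, "z": 0.0083, "yaw": 0}, {"fingers": 100, "x": 0.0017, "y": 0, "z": 0.0025, "yaw": 0}, {"fingers": 100, "x": 0, "y": 0, "z": 0, "yaw": 0}]}}

```text
time_s: 15.88
position: [0.562, 0.0936, 0.0387]
ee_rot: [-0.228, 0.41, 0.397, 0.789]
force: [0.2, 0.2, -0.1]
opening: 0.0855
```

```bash
python3 - <<'E'
from m import *
s,Q=look()
for c in(240,320,400):
  print(c,[Q[v,c].round(4).tolist() for v in (280,290,300,310,320)])
E
```

```text
t 15.88 tcp [0.562  0.0936 0.0387] board [0.0163 0.0108 0.0387] F [ 0.2  0.2 -0.1] open 0.0855
 q [ 0.14   0.474 -0.332 -0.945 -0.498  0.039] tilt 34.14 az 51.6 y_t in board 0.009 0.999
240 [[0.026, -0.0237, 0.0361], [0.0258, -0.0228, 0.0409], [0.0274, -0.0224, 0.0448], [0.027, -0.0216, 0.0494], [0.0259, -0.0205, 0.0541]]
320 [[0.0273, 0.0121, 0.0343], [0.0264, 0.0123, 0.0395], [0.0261, 0.0124, 0.0442], [0.0265, 0.0125, 0.0485], [0.0264, 0.0126, 0.0527]]
400 [[0.0274, 0.0482, 0.0333], [0.0273, 0.0476, 0.0382], [0.0277, 0.0471, 0.0426], [0.0264, 0.0463, 0.0476], [0.0276, 0.0461, 0.0514]]
```

>>> {"fn": "step_arm", "kwargs": {"series": [{"fingers": 100, "x": 0.0011, "y": 0, "z": 0.0017, "yaw": 0}, {"fingers": 100, "x": 0.0011, "y": 0, "z": 0.0017, "yaw": 0}, {"fingers": 100, "x": 0, "y": 0, "z": 0, "yaw": 0}]}}

```text
time_s: 16.3
position: [0.5639, 0.0962, 0.0386]
ee_rot: [-0.228, 0.41, 0.397, 0.789]
force: [-1.3, -2.7, 0.3]
opening: 0.0852
```

```bash
python3 - <<'E'
from m import *
s,Q=look()
for c in(240,320,400):
  print(c,[Q[v,c].round(4).tolist() for v in (280,290,300,310,320)])
E
```

```text
t 16.3 tcp [0.5639 0.0962 0.0386] board [0.0195 0.0107 0.0386] F [-1.3 -2.7  0.3] open 0.0852
 q [ 0.147  0.475 -0.329 -0.941 -0.495  0.029] tilt 34.09 az 51.6 y_t in board 0.009 0.999
240 [[0.0292, -0.0238, 0.036], [0.0286, -0.0228, 0.041], [0.029, -0.0221, 0.0454], [0.029, -0.0213, 0.0497], [0.0289, -0.0206, 0.054]]
320 [[0.0294, 0.012, 0.0347], [0.0311, 0.0122, 0.0387], [0.0288, 0.0123, 0.0443], [0.0294, 0.0124, 0.0484], [0.0301, 0.0125, 0.0525]]
400 [[0.0303, 0.048, 0.0333], [0.0302, 0.0474, 0.0382], [0.0303, 0.0469, 0.0428], [0.0304, 0.0464, 0.0471], [0.0307, 0.0459, 0.0513]]
```

>>> {"fn": "step_arm", "kwargs": {"series": [{"fingers": 100, "x": 0.0011, "y": 0, "z": 0.0017, "yaw": 0}, {"fingers": 100, "x": 0.0006, "y": 0, "z": 0.0008, "yaw": 0}, {"fingers": 100, "x": 0, "y": 0, "z": 0, "yaw": 0}]}}

```text
time_s: 16.73
position: [0.5652, 0.0979, 0.0386]
ee_rot: [-0.228, 0.411, 0.397, 0.789]
force: [-4.2, -5.2, 4.2]
opening: 0.0853
```

```bash
python3 - <<'E'
from m import *
s,Q=look()
for c in(240,320,400):
  print(c,[Q[v,c].round(4).tolist() for v in (280,290,300,310,320)])
E
```

```text
t 16.73 tcp [0.5652 0.0979 0.0386] board [0.0216 0.0107 0.0386] F [-4.2 -5.2  4.2] open 0.0853
 q [ 0.151  0.477 -0.327 -0.937 -0.493  0.022] tilt 34.03 az 51.6 y_t in board 0.009 0.999
240 [[0.0306, -0.0237, 0.0363], [0.0311, -0.023, 0.0408], [0.0316, -0.0223, 0.0452], [0.0315, -0.0215, 0.0496], [0.0322, -0.0209, 0.0536]]
320 [[0.0322, 0.012, 0.0344], [0.0313, 0.0121, 0.0395], [0.0317, 0.0122, 0.0439], [0.0314, 0.0124, 0.0485], [0.0302, 0.0125, 0.0531]]
400 [[0.0326, 0.048, 0.0332], [0.0314, 0.0471, 0.0386], [0.0323, 0.0468, 0.0427], [0.032, 0.0462, 0.0473], [0.0312, 0.0455, 0.0519]]
```

Force rises to about 8 N and the trailing face sits at 31.5 mm, so the lead is at the fence. Backing off straight, then up and away from the bar.

>>> {"fn": "step_arm", "kwargs": {"series": [{"fingers": 100, "x": -0.0056, "y": 0, "z": -0.0083, "yaw": 0}, {"fingers": 100, "x": -0.014, "y": 0, "z": -0.02, "yaw": 0}, {"fingers": 100, "x": -0.028, "y": 0, "z": -0.04, "yaw": 0}, {"fingers": 100, "x": -0.03, "y": 0, "z": -0.03, "yaw": 0}, {"fingers": 100, "x": -0.04, "y": 0, "z": 0, "yaw": 0}, {"fingers": 100, "x": -0.05, "y": 0, "z": 0, "yaw": 0}, {"fingers": 100, "x": -0.05, "y": 0, "z": 0, "yaw": 0}, {"fingers": 100, "x": 0, "y": 0, "z": 0, "yaw": 0}]}}

```text
time_s: 17.77
position: [0.4452, -0.0654, 0.1674]
ee_rot: [-0.23, 0.407, 0.395, 0.791]
force: [0.5, 0.5, -0.8]
opening: 0.0855
```

```bash
python3 - <<'E'
from m import *
s,Q=look();save(s,"w5.png")
def rep(Q,lo,hi,lab,zr):
    m=((Q[:,:,2]>lo)&(Q[:,:,2]<hi)&(Q[:,:,0]>-.02)&(Q[:,:,0]<.176)&(abs(Q[:,:,1])<.1)&(zr>0))
    m=cv2.morphologyEx(m.astype(np.uint8),cv2.MORPH_OPEN,np.ones((5,5),np.uint8))>0
    p=Q[m]; A=np.c_[p[:,:2],np.ones(len(p))];c=np.linalg.lstsq(A,p[:,2],rcond=None)[0]
    print(lab,m.sum(),"z",np.median(p[:,2]).round(4),"slopes",c[:2].round(4),"rect",*rect(p[:,:2]))
rep(Q,.058,.069,"lid",s["range_z"])
s=snap("scene");save(s,"s5.png",(220,90,480,330),3);C=cloud(s);B=C-O
rep(np.stack([B@XB,B@YB,C[:,:,2]],-1),.060,.067,"scene lid",s["range_z"])
E
```

```text
t 17.77 tcp [ 0.4452 -0.0654  0.1674] board [-0.181   0.0153  0.1674] F [ 0.5  0.5 -0.8] open 0.0855
 q [-0.192  0.146 -0.436 -0.741 -0.829  0.053] tilt 34.32 az 50.9 y_t in board 0.011 0.999
lid 4549 z 0.0633 slopes [ 0.0037 -0.0011] rect [103.   11.6] [119.9 146.4] 89.64
scene lid 336 z 0.0634 slopes [-0.0042 -0.0035] rect [109.2   1.6] [ 89.6 120. ] 83.55
```

View pics/s5.png

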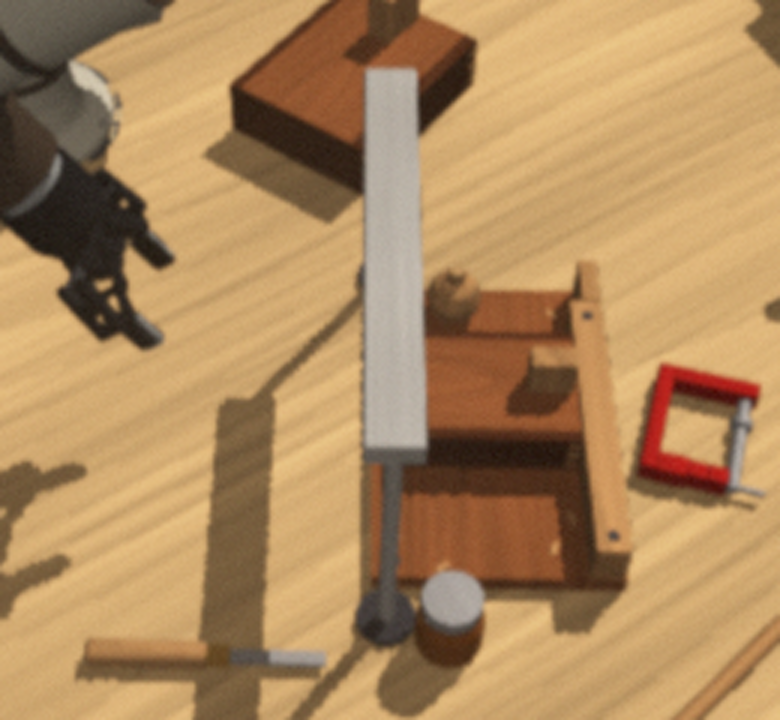

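The picture shows the box flat on the board, with its block (553,370) by the fence. The blank, jar, chisel and clamp appear undisturbed and the gripper is clear. Handing in.

```bash
python3 -c "
from h import *
print(env.sign_off()); st()"
```

```text
the job is handed in; nothing more can be done
None
the job is handed in; nothing more can be done
```

The box is on the carving board, flat and close against the rear fence. I handed the job in at about 18 s of the 54 s, and `sign_off` gave no verdict.

**How it went**
- **Slant:** the move rows have no pitch control. I got the 34° lean by pushing the arm past its reach limit, where the tool tilted and kept the tilt.
- **Lift:** I pinched the grip block, but the box did not pivot. It hung level in the pinch, about 25 mm up, under the 40 mm limit.
- **Lean:** I carried it forward like that, set its leading end about 25–30 mm past the board's front edge and released. The trailing end dropped to the bench and the box leaned at about 8°.
- **Push:** I pushed from behind with open fingers until the force rose to about 8 N at the fence, then backed off.

**Last checks**
- **Position:** the trailing edge is about 31 mm and the leading edge about 181 mm from the board's front edge. The fence face is at 182 mm.
- **Flat and square:** lid slope was under 0.3° and the box was square to the board within 0.5°, both from the wrist camera.
- **Sideways:** it sits about 12 mm off the middle line.
- **Surroundings:** the gripper is clear of everything. The bystanders look undisturbed in the final picture, though I did not re-measure them. I saw no sign of contact with the light bar.

One check disagreed: the scene camera's lid fit was about 6° out of square. That fit covers few pixels because the bar hides much of the lid, so I trusted the wrist view.

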